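# Line up the reservoir capacitors by height

### The job

Fit the four blue can capacitors into the row of black cups on the power-supply chassis in order of height, one upright in each cup: the tallest in the cup next to the transformer, then shorter and shorter, the shortest in the cup next to the black heat sink. Do not let any capacitor tip over, and leave all four standing flat on the floors of their cups, released and at rest.

Things in the scene. Friction and masses are not known exactly. Their poses are not given: they have to be found in the camera images.
- cap105: the tallest of four loose can capacitors: upright cylinder, plain blue with a thin white stripe down one side, 36 mm in diameter, 105 mm tall, plus two steel terminals 4 mm higher on its grey top. The four differ only in height (105, 85, 65, 45 mm). Stands on the table, nearer the robot than the chassis. Origin: centre of its underside; z up
- cap85: the second tallest of four loose can capacitors: upright cylinder, plain blue with a thin white stripe down one side, 36 mm in diameter, 85 mm tall, plus two steel terminals 4 mm higher on its grey top. The four differ only in height (105, 85, 65, 45 mm). Stands on the table, nearer the robot than the chassis. Origin: centre of its underside; z up
- cap65: the third tallest of four loose can capacitors: upright cylinder, plain blue with a thin white stripe down one side, 36 mm in diameter, 65 mm tall, plus two steel terminals 4 mm higher on its grey top. The four differ only in height (105, 85, 65, 45 mm). Stands on the table, nearer the robot than the chassis. Origin: centre of its underside; z up
- cap45: the shortest of four loose can capacitors: upright cylinder, plain blue with a thin white stripe down one side, 36 mm in diameter, 45 mm tall, plus two steel terminals 4 mm higher on its grey top. The four differ only in height (105, 85, 65, 45 mm). Stands on the table, nearer the robot than the chassis. Origin: centre of its underside; z up
- cup1: fixed black round cup, one of four alike in a row on the chassis, 70 mm apart; number 1 from the chassis's +y end (the number does not tell which capacitor it takes: the transformer's place does). 60 mm outside, 54 mm inside diameter, 7 mm high. Origin: centre of its underside, 8 mm above the table; its floor is 3 mm above the origin (11 mm above the table)
- cup2: fixed black round cup, one of four alike in a row on the chassis, 70 mm apart; number 2 from the chassis's +y end (the number does not tell which capacitor it takes: the transformer's place does). 60 mm outside, 54 mm inside diameter, 7 mm high. Origin: centre of its underside, 8 mm above the table; its floor is 3 mm above the origin (11 mm above the table)
- cup3: fixed black round cup, one of four alike in a row on the chassis, 70 mm apart; number 3 from the chassis's +y end (the number does not tell which capacitor it takes: the transformer's place does). 60 mm outside, 54 mm inside diameter, 7 mm high. Origin: centre of its underside, 8 mm above the table; its floor is 3 mm above the origin (11 mm above the table)
- cup4: fixed black round cup, one of four alike in a row on the chassis, 70 mm apart; number 4 from the chassis's +y end (the number does not tell which capacitor it takes: the transformer's place does). 60 mm outside, 54 mm inside diameter, 7 mm high. Origin: centre of its underside, 8 mm above the table; its floor is 3 mm above the origin (11 mm above the table)
- transformer: fixed transformer (dark steel core, copper winding), 66 x 60 mm, its top 64 mm above the table, on the chassis in line with the cups, 75 mm beyond an end cup's centre: at the row's +y end in some starts, at its -y end in others. A black finned heat sink (66 x 50 mm, 34 mm tall, not listed) is likewise at the other end. Origin: centre of its underside
- chassis: the fixed aluminium chassis plate, 90 mm x 430 mm, 8 mm thick, lying on the table. Origin: centre of its underside; its y axis runs along the row of cups, which lies on its centre line

How it is judged:
By the outcome, as a careful person would: the job done as asked, in the order asked, and still so for the second after the job is handed in, with the robot touching nothing.
It also fails if it takes over 99 s, if anything falls off the work surface, if the arm or the gripper's body presses on something with over 40 N, if the wrist force passes 120 N, or if a joint passes its speed limit or range.

### The arm

A 7-joint arm with a two-finger parallel gripper is mounted at the origin on the work surface. World frame = base frame: x ahead of the robot, y to its left, z up, the work surface at z = 0. Lengths are in m, angles in rad, forces in N, time in s.
With the tool pointing down it reaches from about 0.35 to 0.9 m from the base axis. Payload 8.1 kg.
Tool frame: the origin (TCP) lies between the finger pads; the fingertips stand 22 mm ahead of it and the grasp point (between the pads) lies 3 mm ahead of it (arm.tip_reach is the distance from the TCP to the fingertips, in m); z points along the fingers, y is the line along which they close (so a half turn about z gives the same grasp; the last joint's range is limited). The gripper opens to 92 mm and grips with 3 to 60 N. Pads are 19 mm wide; open, the fingers measure 130 mm over their backs; the gripper's body (75 mm by 190 mm) begins 47 mm behind the grasp point.
Start: joints at [-1.23, 0.434, 0.025, 1.573, -0.012, 1.134, -0.075], TCP at [0.268, 0.564, 0.215] pointing down, gripper open.
Joint ranges: [-2.62, 2.62], [-0.44, 2.09], [-1.27, 1.32], [0.08, 2.57], [-1.32, 4.46], [0.12, 2], [-2.74, 2.74]. Speed limits (rad/s): [2.22, 2.22, 3.01, 3.01, 3.14, 3.14, 3.14].

### API

Orientations are given as a rotation vector (axis times angle).
In Python, from cell import telemetry, vision, job, arm gives the robot as it stands. The module is installed in compiled form; this text tells all that it offers.
- The arm moves only by the shell command python3 -m creep 'ROWS' [FORCE]. ROWS is text: rows parted by semicolons, each of 7 numbers parted by spaces: the finger opening in cm, from 0 to 9.18, then the shift along the tool's x, y, z in cm, then the turn, a rotation vector about the tool's x, y, z in degrees. A call has 1 to 5 rows; each row is the pose to reach, as a shift and turn from the pose commanded when the call began, along the tool's axes at that moment; what a row does not reach only later rows make up. A row lasts 1/8 s, in which the tool goes at most 62.5 mm and 10.7 degrees, less where a joint would pass 70% of its speed; a pose out of reach is approached as far as the arm can. A call with a gripper value outside its range is refused whole. The fingers move at their own pace and stop on an object; FORCE is the grip in N (left out, the last holds). Time passes only in rows, so rows that repeat a pose let the fingers close. It gives the time, the measured TCP pose, the force, the opening and the grip force at its end, in the units of the state.
- telemetry.observe(): the state, without advancing time (a new reading comes with each control period).
- vision.get_image(name): name is "scene" or "top"; returns the picture (420x560x3 uint8, red, green, blue); there is no depth.
- vision.camera_info(name): a dict with "fov_y" (degrees; the focal length in pixels is half the picture's height over the tangent of half this angle, whatever the lens; pixels are square), "cx", "cy" (the principal point, pixels), "extrinsics" (4x4, takes a point from camera to world coordinates). Camera axes: x right, y down, z forward; pixel columns grow to the right and rows downward; lengths in m; the calibration is good to about 2 mm. A picture is of the moment at which its call begins. camera_info takes no time and is no camera call.
- job.sign_off(): hands the job in; it is judged then, once.
The state is a dict: "clock": time; "joints": joint angles; "dq": joint speeds; "joint_efforts": joint torques, N m; "position": TCP position; "ee_rot": TCP orientation; "force": force on the tool from outside, world axes, zero at the start; "ft_torque": the same for the moment, N m; "width": opening from 0.0 (shut) to 1.0 (fully open); "gripper_force": force on a finger pad.
Only numpy, scipy, OpenCV 4.12 (cv2) and the standard library are available. Lean on these libraries where they do the work, as an engineer would, in place of code of your own. Each camera call takes 0.05 s, during which the arm holds its last target. There are 200 camera calls.

## Working session

There is one attempt and no reset: what is moved stays moved. The work goes in short steps, Python scripts to look and compute and a shell command to move; the robot and the scene stay as the last step left them, time stands still between calls to the robot, and variables do not carry over. Pictures are saved under pics/ and viewed, at most 14 in all, crops included, and the job is handed in when it is done.

```bash
mkdir -p pics; python3 - <<'E'
from cell import telemetry, vision, arm
import cv2, numpy as np
for n in ("scene","top"):
    im=vision.get_image(n); cv2.imwrite(f"pics/{n}0.png",im[:,:,::-1])
    c=vision.camera_info(n); print(n,c)
print(telemetry.observe()); print(arm.tip_reach)
E
```

```text
scene {'fov_y': 47.25770513092261, 'cx': 281.66719554042027, 'cy': 207.78259996376292, 'extrinsics': array([[-0.70300141,  0.51526772, -0.490192  ,  1.09605747],
       [ 0.71098946,  0.49288971, -0.50155131,  0.57033518],
       [-0.01682261, -0.70111263, -0.71285208,  0.85316816],
       [ 0.        ,  0.        ,  0.        ,  1.        ]])}
top {'fov_y': 44.31525566212778, 'cx': 281.3893527671931, 'cy': 216.99602727356262, 'extrinsics': array([[-0.01632078, -0.99875316,  0.04717798,  0.50916663],
       [-0.99986429,  0.01640851,  0.00147295, -0.01371379],
       [-0.00224524, -0.04714754, -0.99888541,  1.25121454],
       [ 0.        ,  0.        ,  0.        ,  1.        ]])}
{'clock': 0.1, 'joints': array([-1.22967159,  0.43514675,  0.02498804,  1.57399624, -0.01158773,
        1.13396797, -0.07507853]), 'dq': array([-6.50820019e-04, -7.60290599e-04, -9.96451892e-05, -6.01156673e-03,
       -3.82657879e-05, -1.92124830e-03, -2.11738303e-04]), 'joint_efforts': array([ 3.01820393e-03, -6.69127536e+01,  9.88079980e-01, -3.15142572e+01,
       -6.05454622e-02,  3.74326890e-02,  2.67187062e-05]), 'position': array([0.26817964, 0.5640326 , 0.21453151]), 'ee_rot': array([-6.91346890e-01, -3.06441263e+00,  2.14249771e-03]), 'force': array([-0.21305971,  0.91529513, -0.19099811]), 'ft_torque': array([ 0.00842173, -0.02853083, -0.00697642]), 'gripper_force': 0.0, 'width': 1.0011537399536814}
0.022
```

View pics/scene0.png

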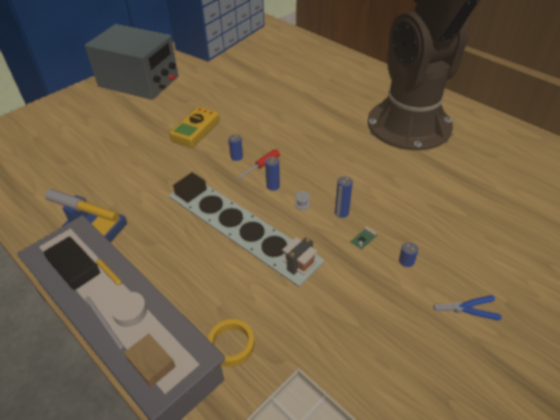

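View pics/top0.png

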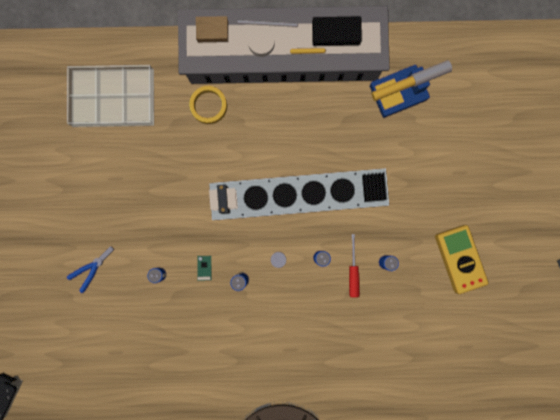

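Transformer is at the +y end (top px 222,198), cups at top px (256,198), (285,196), (314,193), (342,190). Caps are at top px (239,282) tallest, (322,258), (390,263), (156,275) shortest. Zooming before I set masks.

```bash
python3 - <<'E'
import cv2, numpy as np
t=cv2.imread("pics/top0.png"); s=cv2.imread("pics/scene0.png")
big=lambda a,k:cv2.resize(a,None,fx=k,fy=k,interpolation=cv2.INTER_NEAREST)
h=[big(t[c[1]-22:c[1]+22,c[0]-22:c[0]+22],4) for c in ((239,282),(322,258),(390,263),(156,275))]
h2=[big(s[c[1]-22:c[1]+22,c[0]-22:c[0]+22],4) for c in ((344,197),(273,173),(236,147),(408,254))]
h3=big(t[165:225,200:376],4)
cv2.imwrite("pics/c1.png",np.vstack([np.hstack(h),np.hstack(h2),h3]))
E
```

```text
(no output)
```

View pics/c1.png

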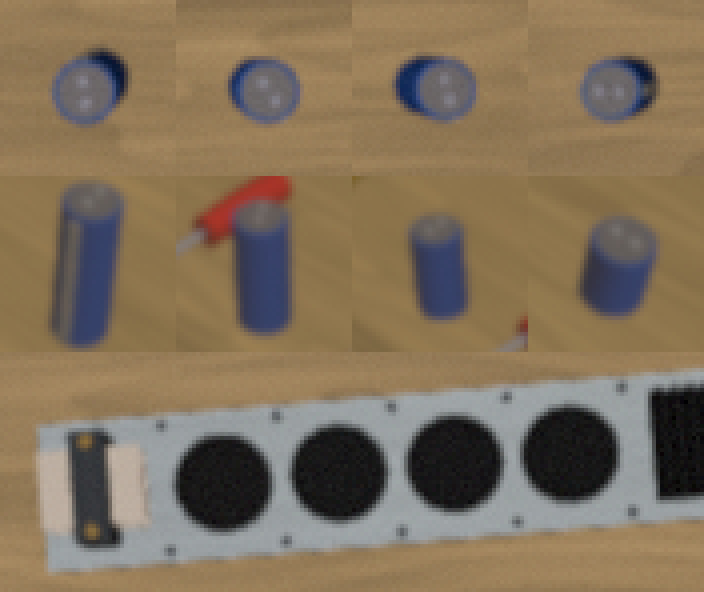

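The crops show clean grey tops with blue rims in both views, and dark cup discs in the top view. The colours separate well enough for masks and triangulation.

```bash
cat > h.py <<'E'
import cv2, numpy as np
from cell import vision
CI={n:vision.camera_info(n) for n in("scene","top")}
def ray(n,p):
    c=CI[n]; f=210/np.tan(np.radians(c["fov_y"])/2); E=c["extrinsics"]
    d=E[:3,:3]@[(p[0]-c["cx"])/f,(p[1]-c["cy"])/f,1]; return E[:3,3],d/np.linalg.norm(d)
def plane(n,p,z):
    o,d=ray(n,p); return o+d*(z-o[2])/d[2]
def tri(a,b):
    (o,d),(q,e)=ray("top",a),ray("scene",b)
    s=np.linalg.lstsq(np.c_[d,-e],q-o,rcond=None)[0]
    A,B=o+d*s[0],q+e*s[1]; return (A+B)/2,np.linalg.norm(A-B)
def blob(im,c,mask,r=24):
    "hull of the masked component nearest c -> ellipse centre, axes"
    x0,y0=int(c[0])-r,int(c[1])-r; k=6
    w=cv2.resize(im[max(y0,0):y0+2*r,x0:x0+2*r],None,fx=k,fy=k,interpolation=cv2.INTER_CUBIC)
    cs,_=cv2.findContours(mask(w),cv2.RETR_EXTERNAL,cv2.CHAIN_APPROX_NONE)
    cs=[q for q in cs if cv2.contourArea(q)>15*k*k]
    q=min(cs,key=lambda q:np.hypot(*(q[:,0].mean(0)-r*k)))
    (x,y),ax,_=cv2.fitEllipse(cv2.convexHull(q))
    return np.array([(x+.5)/k-.5+x0,(y+.5)/k-.5+y0]),np.array(ax)/k
def hsv(w): return cv2.cvtColor(w,cv2.COLOR_BGR2HSV)
grey=lambda w:cv2.inRange(hsv(w),(0,0,70),(180,75,255))
dark=lambda w:cv2.inRange(w,(0,0,0),(70,70,70))
def grab(n): return np.ascontiguousarray(vision.get_image(n)[:,:,::-1])
E
python3 - <<'E'
from h import *
t=cv2.imread("pics/top0.png"); s=cv2.imread("pics/scene0.png")
caps={105:((238,283),(345,182)),85:((323,258),(273,164)),65:((391,262),(236,139)),45:((155,275),(409,247))}
for h,(a,b) in caps.items():
    A,x=blob(t,a,grey,14);B,y=blob(s,b,grey,10); P,e=tri(A,B)
    print(h,A.round(1),x.round(1),B.round(1),y.round(1),P.round(4),"gap",e.round(4), plane("top",A,h/1e3).round(4), plane("scene",B,h/1e3).round(4))
C=[]
for a,b in zip(((256,198),(285,196),(314,193),(342,190)),((274,246),(252,232),(231,217),(211,204))):
    A,x=blob(t,a,dark,18);B,y=blob(s,b,dark,17);P,e=tri(A,B);C.append(plane("top",A,.013))
    print(A.round(1),x.round(1),B.round(1),y.round(1),P.round(4),e.round(4),C[-1].round(4),plane("scene",B,.013).round(4))
print(np.linalg.norm(np.diff(C,axis=0),axis=1))
E
```

```text
105 [238.9 281.5] [17.6 21.2] [344.3 185.4] [18.8 19.7] [0.4199 0.0868 0.0904] gap 0.0031 [0.4221 0.0844 0.105 ] [0.4317 0.0971 0.105 ]
85 [321.8 258.1] [17.2 19.1] [272.5 167.1] [16.7 21.2] [ 0.4687 -0.1024  0.065 ] gap 0.0018 [ 0.47   -0.1016  0.085 ] [ 0.484  -0.0848  0.085 ]
65 [388.6 262.5] [17.3 21.8] [235.3 142.9] [16.3 18.3] [ 0.4559 -0.2588  0.0509] gap 0.0003 [ 0.4566 -0.256   0.065 ] [ 0.4671 -0.2441  0.065 ]
45 [155.9 274.8] [16.9 20.2] [408.4 251.5] [19.3 20.9] [0.4349 0.2868 0.031 ] gap 0.0015 [0.4362 0.2827 0.045 ] [0.4455 0.2921 0.045 ]
[255.4 197.3] [23.4 23.5] [273.8 246. ] [19.6 24.1] [0.6162 0.0503 0.0103] 0.0005 [0.6161 0.05   0.013 ] [0.6175 0.0521 0.013 ]
[284.2 194.8] [23.3 23.4] [251.5 231.2] [18.5 23.4] [ 0.621  -0.0194  0.0108] 0.0005 [ 0.621  -0.0196  0.013 ] [ 0.6221 -0.0177  0.013 ]
[313.2 192.5] [23.3 23.5] [230.4 217.3] [17.3 22.9] [ 0.6256 -0.0894  0.0109] 0.0004 [ 0.6256 -0.0894  0.013 ] [ 0.6267 -0.0876  0.013 ]
[342.1 190. ] [23.2 23.7] [210.5 204.1] [16.4 22.4] [ 0.6303 -0.1592  0.0112] 0.0003 [ 0.6303 -0.1591  0.013 ] [ 0.6312 -0.1575  0.013 ]
[0.06977762 0.06997064 0.06980937]
```

Cups are consistent at 70 mm spacing. The cap-top mask leaks onto the shaded sides, so I'll tighten it.

```bash
cat >> h.py <<'E'
def grey(w):
    b,g,r=[w[...,i].astype(int) for i in range(3)]
    m=((abs(b-r)<28)&(g>65)).astype(np.uint8)*255
    return cv2.morphologyEx(m,cv2.MORPH_OPEN,np.ones((13,13)))
CAPS={105:((237,282),(345,182)),85:((323,258),(273,164)),65:((391,262),(236,139)),45:((153,275),(409,244))}
E
python3 - <<'E'
from h import *
t=cv2.imread("pics/top0.png"); s=cv2.imread("pics/scene0.png"); v=[]
for h,(a,b) in CAPS.items():
    print(h,"px",t[a[1],a[0]+3],s[b[1],b[0]])
    A,x=blob(t,a,grey,14);B,y=blob(s,b,grey,12); P,e=tri(A,B)
    print(A.round(1),x.round(1),B.round(1),y.round(1),P.round(4),"gap",e.round(4), plane("top",A,h/1e3).round(4), plane("scene",B,h/1e3).round(4))
    r=[]
    for im,c,C in((t,a,A),(s,b,B)):
        R=16; w=cv2.resize(im[c[1]-R:c[1]+R,c[0]-R:c[0]+R],None,fx=6,fy=6,interpolation=cv2.INTER_CUBIC)
        g=grey(w); r+= [w,cv2.cvtColor(g,cv2.COLOR_GRAY2BGR)]
    v.append(np.vstack(r[:4])[:, :])
cv2.imwrite("pics/m1.png",cv2.resize(np.hstack(v),None,fx=.75,fy=.75))
E
```

```text
105 px [104 101 108] [ 95  99 105]
[237.7 282.6] [13.4 13.8] [343.3 184.9] [16.7 19.8] [0.4196 0.0871 0.0923] gap 0.0029 [0.4196 0.0871 0.105 ] [0.432  0.0943 0.105 ]
85 px [103 102 106] [98 87 89]
[323.1 259. ] [13.3 14.9] [272.  161.2] [ 7.2 14.5] [ 0.4673 -0.1043  0.0822] gap 0.0012 [ 0.4679 -0.1045  0.085 ] [ 0.4692 -0.1015  0.085 ]
65 px [103 102 106] [88 91 98]
[391.8 262.9] [14.  15.3] [234.1 138.3] [ 7.2 14. ] [ 0.4552 -0.2633  0.0635] gap 0.0009 [ 0.4556 -0.2634  0.065 ] [ 0.4561 -0.2614  0.065 ]
45 px [129 122 125] [ 97 100 106]
[153.4 275.7] [14.  14.4] [409.5 247.9] [11.4 17.7] [0.4343 0.2882 0.0444] gap 0.001 [0.4341 0.2885 0.045 ] [0.4352 0.2881 0.045 ]
```

View pics/m1.png

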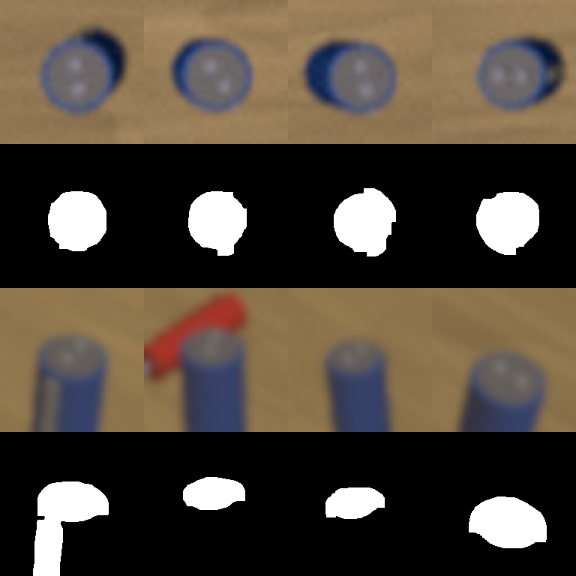

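Cap positions, in metres: cap105 (0.420, 0.087), cap85 (0.468, -0.104), cap65 (0.455, -0.263), cap45 (0.434, 0.288). Triangulated heights agree with the text, apart from cap105's scene mask, which merged with its stripe. I'll grip across the row, pick and place tallest first. Next is a helper to compute shifts, plus a check of cap105's height using scene px (345.2,181.1).

```bash
cat > go.py <<'E'
import sys, numpy as np
from scipy.spatial.transform import Rotation as R
from cell import telemetry
def to(x,y,z,yd=None):
    "shift (cm) and turn (deg) in present tool axes to a TCP target, tool down, closing line at yd deg"
    s=telemetry.observe(); T=R.from_rotvec(s["ee_rot"])
    yd=np.degrees(np.arctan2(.0142,.2091)) if yd is None else yd
    a=np.radians(yd); Y=np.array([np.cos(a),np.sin(a),0]); Z=np.array([0,0,-1.]); X=np.cross(Y,Z)
    G=R.from_matrix(np.c_[X,Y,Z])
    print("shift",(T.inv().apply(np.array([x,y,z])-s["position"])*100).round(2),"turn",(T.inv()*G).as_rotvec(degrees=True).round(1),"t",round(s["clock"],2),"w",s["width"].round(3),"gf",round(float(s["gripper_force"]),1),"F",np.round(s["force"],1))
if __name__=="__main__": to(*map(float,sys.argv[1:]))
E
python3 go.py .42 .087 .215; python3 -c "
from h import *
print(tri((237.7,282.6),(345.2,181.1)))"
python3 -m creep '9.1 -3.4 -3.6 0 0 0 10; 9.1 -6.8 -7.3 0 0 0 20; 9.1 -10.2 -10.9 0 0 0 30; 9.1 -13.6 -14.6 0 0 0 40; 9.1 -17 -18.2 0 0 0 50'; python3 go.py .42 .087 .19
```

```text
(array([0.41885789, 0.08784107, 0.10403261]), np.float64(0.002028575396283504))
clock: 0.72
position: [0.3439, 0.3253, 0.215]
ee_rot: [-1.929, -2.48, 0.0]
force: [-0.2, 0.4, 0.0]
width: 0.993
gripper_force: 0.0Traceback (most recent call last):
  File "go.py", line 11, in <module>
    if __name__=="__main__": to(*map(float,sys.argv[1:]))
                             ~~^^^^^^^^^^^^^^^^^^^^^^^^^^
  File "go.py", line 10, in to
    print("shift",(T.inv().apply(np.array([x,y,z])-s["position"])*100).round(2),"turn",(T.inv()*G).as_rotvec(degrees=True).round(1),"t",round(s["clock"],2),"w",s["width"].round(3),"gf",round(float(s["gripper_force"]),1),"F",np.round(s["force"],1))
                                                                                                                                                                ^^^^^^^^^^^^^^^^
AttributeError: 'float' object has no attribute 'round'
Traceback (most recent call last):
  File "go.py", line 11, in <module>
    if __name__=="__main__": to(*map(float,sys.argv[1:]))
                             ~~^^^^^^^^^^^^^^^^^^^^^^^^^^
  File "go.py", line 10, in to
    print("shift",(T.inv().apply(np.array([x,y,z])-s["position"])*100).round(2),"turn",(T.inv()*G).as_rotvec(degrees=True).round(1),"t",round(s["clock"],2),"w",s["width"].round(3),"gf",round(float(s["gripper_force"]),1),"F",np.round(s["force"],1))
                                                                                                                                                                ^^^^^^^^^^^^^^^^
AttributeError: 'float' object has no attribute 'round'
```

The move tracked exactly, and cap105's height comes out at 104 mm.

```bash
sed -i 's/s\["width"\].round(3)/round(float(s["width"]),3)/' go.py; python3 go.py .42 .087 .20
```

```text
shift [-24.97   1.52   1.51] turn [-0.   0.  10.4] t 0.72 w 0.993 gf 0.0 F [-0.2  0.4  0. ]
```

```bash
python3 -m creep '9.1 -5 0.3 0.3 0 0 3; 9.1 -10 0.6 0.6 0 0 6; 9.1 -15 0.9 0.9 0 0 9; 9.1 -20 1.2 1.2 0 0 10.4; 9.1 -25 1.5 1.5 0 0 10.4'; python3 go.py .4195 .087 .083
```

```text
clock: 1.35
position: [0.4213, 0.0873, 0.2001]
ee_rot: [-2.139, -2.301, -0.0]
force: [1.1, 0.3, -0.3]
width: 0.989
gripper_force: 0.0
shift [-0.02 -0.18 11.71] turn [ 0.  -0.   0.3] t 1.35 w 0.989 gf 0.0 F [ 1.1  0.3 -0.3]
```

```bash
python3 -m creep '9.1 0 0 3 0 0 0; 9.1 0 0 6 0 0 0; 9.1 0 0 9 0 0 0; 9.1 0 0 11 0 0 0; 9.1 0 0 11.7 0 0 0' && python3 -m creep '6 0 0 0 0 0 0; 5 0 0 0 0 0 0; 4 0 0 0 0 0 0; 3 0 0 0 0 0 0; 3 0 0 0 0 0 0' 25; python3 go.py .4195 .087 .083
```

```text
clock: 1.98
position: [0.4203, 0.0886, 0.0822]
ee_rot: [-2.139, -2.3, 0.003]
force: [-0.4, -0.2, 0.3]
width: 0.991
gripper_force: 0.0
clock: 2.6
position: [0.4212, 0.089, 0.0834]
ee_rot: [2.139, 2.301, 0.001]
force: [-0.2, 0.7, 0.2]
width: 0.499
gripper_force: 0.0
shift [-0.18 -0.19  0.04] turn [ 0.  -0.   0.3] t 2.6 w 0.499 gf 0.0 F [-0.2  0.7  0.2]
```

```bash
python3 -m creep '3 0 0 0 0 0 0; 3 0 0 0 0 0 0; 3 0 0 0 0 0 0; 3 0 0 0 0 0 0' 25 && python3 -m creep '3 0 0 -1 0 0 0; 3 0 0 -2 0 0 0; 3 0 0 -3.5 0 0 0; 3 0 0 -5 0 0 0; 3 0 0 -5 0 0 0'; python3 go.py .6162 .0503 .132
```

```text
clock: 3.1
position: [0.4211, 0.0889, 0.0833]
ee_rot: [-2.139, -2.301, -0.0]
force: [-0.3, -0.2, 3.6]
width: 0.38
gripper_force: 25.0
clock: 3.72
position: [0.422, 0.0892, 0.1345]
ee_rot: [2.138, 2.3, 0.004]
force: [0.6, 0.4, -2.0]
width: 0.379
gripper_force: 25.0
shift [-5.3  19.08  0.29] turn [ 0.1 -0.1  0.3] t 3.73 w 0.379 gf 25.0 F [ 0.6  0.4 -2. ]
```

```bash
python3 -m creep '3 -1 3 0 0 0 0; 3 -2.5 8 0 0 0 0; 3 -4 13 0 0 0 0; 3 -5 17 0 0 0 0; 3 -5.1 19.1 0 0 0 0' && python3 -m creep '3 0 0 0 0 0 0; 3 0 0 0 0 0 0'; python3 go.py .6162 .0523 .095; python3 - <<'E'
from h import *
cv2.imwrite("pics/s2.png",grab("scene"))
E
```

```text
clock: 4.35
position: [0.6171, 0.0507, 0.1323]
ee_rot: [2.14, 2.299, -0.001]
force: [-0.8, -0.1, -1.6]
width: 0.376
gripper_force: 25.0
clock: 4.6
position: [0.6141, 0.0519, 0.1326]
ee_rot: [-2.138, -2.3, 0.002]
force: [0.2, 0.1, -1.3]
width: 0.377
gripper_force: 25.0
shift [0.02 0.22 3.76] turn [-0.1 -0.   0.3] t 4.6 w 0.377 gf 25.0 F [ 0.2  0.1 -1.3]
```

View pics/s2.png

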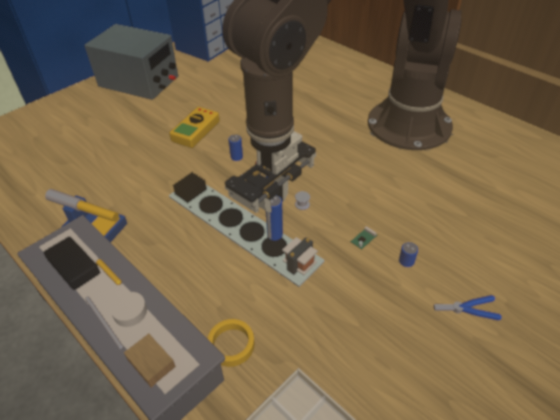

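The cap hangs upright with its base near px (275,238), above cup 1 (274,246).

```bash
python3 -m creep '3 0 0.2 1 0 0 0; 3 0 0.2 2 0 0 0; 3 0 0.2 3 0 0 0; 3 0 0.2 3.5 0 0 0; 3 0 0.2 3.7 0 0 0' && python3 -m creep '3 0 0 0.05 0 0 0; 3 0 0 0.1 0 0 0; 3 0 0 0.15 0 0 0; 3 0 0 0.15 0 0 0' ; python3 go.py .6162 .0523 .095
```

```text
clock: 5.28
position: [0.6172, 0.052, 0.0957]
ee_rot: [-2.139, -2.3, 0.001]
force: [-0.1, -0.5, -0.5]
width: 0.38
gripper_force: 25.0
clock: 5.78
position: [0.6174, 0.0521, 0.0948]
ee_rot: [2.139, 2.301, 0.0]
force: [-0.5, 0.2, -2.1]
width: 0.377
gripper_force: 25.0
shift [ 0.03 -0.12 -0.02] turn [ 0.  -0.   0.3] t 5.78 w 0.377 gf 25.0 F [-0.5  0.2 -2.1]
```

```bash
python3 -m creep '3 0 0 0.05 0 0 0; 3 0 0 0.1 0 0 0; 3 0 0 0.1 0 0 0'; python3 -m creep '3 0 0 0.05 0 0 0; 3 0 0 0.1 0 0 0; 3 0 0 0.1 0 0 0'
```

```text
clock: 6.15
position: [0.6176, 0.0521, 0.0944]
ee_rot: [2.139, 2.301, 0.001]
force: [-1.6, 0.0, 5.0]
width: 0.379
gripper_force: 25.0
clock: 6.52
position: [0.6179, 0.052, 0.0943]
ee_rot: [2.139, 2.3, 0.002]
force: [-3.5, 0.1, 14.1]
width: 0.376
gripper_force: 25.0
```

Contact occurred at the expected floor height. Releasing and rising.

```bash
python3 -m creep '3 0 0 -0.1 0 0 0; 4 0 0 -0.1 0 0 0; 5 0 0 -0.1 0 0 0; 7 0 0 -0.1 0 0 0; 8 0 0 -0.1 0 0 0' && python3 -m creep '8 0 0 0 0 0 0; 8 0 0 -1 0 0 0; 8 0 0 -4 0 0 0; 8 0 0 -7 0 0 0; 8 0 0 -10 0 0 0';python3 go.py .468 -.1044 .20
```

```text
clock: 7.15
position: [0.6173, 0.052, 0.0936]
ee_rot: [-2.139, -2.301, 0.0]
force: [-0.1, 0.3, -0.2]
width: 0.713
gripper_force: 0.0
clock: 7.78
position: [0.6174, 0.0519, 0.1955]
ee_rot: [2.139, 2.3, 0.001]
force: [0.3, 0.5, 0.4]
width: 0.872
gripper_force: 0.0
shift [-14.51 -16.03  -0.46] turn [ 0.  -0.   0.3] t 7.78 w 0.872 gf 0.0 F [0.3 0.5 0.4]
```

```bash
python3 -m creep '8 -3 -3.2 0 0 0 0; 8 -6 -6.5 0 0 0 0; 8 -9 -10 0 0 0 0; 8 -12 -13.2 0 0 0 0; 8 -14.5 -16 -0.4 0 0 0.3'; python3 -m creep '8 0 0 0 0 0 0; 8 0 0 1 0 0 0';python3 go.py .468 -.1044 .063
```

```text
clock: 8.4
position: [0.4671, -0.1056, 0.1984]
ee_rot: [2.146, 2.294, 0.001]
force: [0.3, -0.5, 0.4]
width: 0.872
gripper_force: 0.0
clock: 8.65
position: [0.4695, -0.1038, 0.1885]
ee_rot: [2.144, 2.294, 0.004]
force: [-0.2, 0.3, 0.1]
width: 0.87
gripper_force: 0.0
shift [-0.05 -0.19 12.54] turn [ 0.2 -0.  -0. ] t 8.65 w 0.87 gf 0.0 F [-0.2  0.3  0.1]
```

```bash
python3 - <<'E'
from h import *
t=grab("top");s=grab("scene")
k=lambda a:cv2.resize(a,None,fx=2,fy=2)
cv2.imwrite("pics/s3.png",np.hstack([k(t[130:330,200:400]),k(s[90:290,190:390])]))
E
```

```text
(no output)
```

View pics/s3.png

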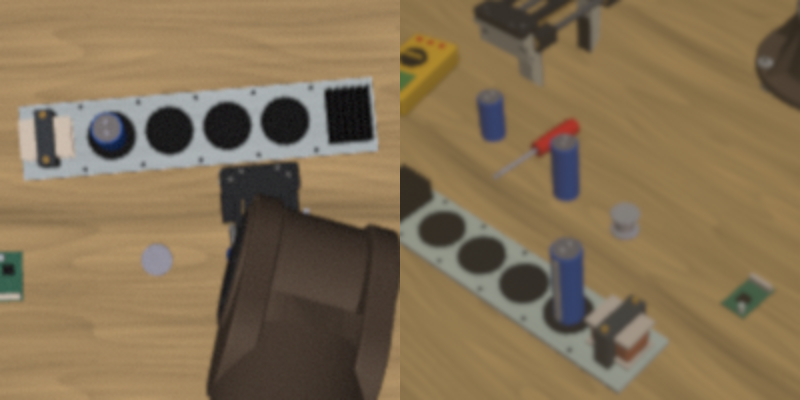

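Cap105 stands centred in cup 1, upright, at crop px (568,310). Going on to cap85.

```bash
python3 -m creep '8 0 -0.1 3 0 0 0; 8 0 -0.1 6 0 0 0; 8 0 -0.1 9 0 0 0; 8 0 -0.1 11.5 0 0 0; 7 0 -0.1 12.5 0 0 0' && python3 -m creep '6 0 0 0 0 0 0; 5 0 0 0 0 0 0; 4 0 0 0 0 0 0; 3 0 0 0 0 0 0; 3 0 0 0 0 0 0' 25;  python3 -m creep '3 0 0 0 0 0 0; 3 0 0 0 0 0 0; 3 0 0 0 0 0 0'; python3 go.py .468 -.1044 .063
```

```text
clock: 9.38
position: [0.4668, -0.1035, 0.0612]
ee_rot: [-2.142, -2.295, 0.003]
force: [0.1, -0.3, 0.0]
width: 0.807
gripper_force: 0.0
clock: 10.0
position: [0.468, -0.1043, 0.0632]
ee_rot: [2.144, 2.294, 0.002]
force: [1.0, 0.4, 3.8]
width: 0.38
gripper_force: 25.0
clock: 10.38
position: [0.468, -0.1044, 0.0632]
ee_rot: [2.145, 2.294, 0.001]
force: [0.6, -0.1, 6.2]
width: 0.376
gripper_force: 25.0
shift [-0.   -0.    0.02] turn [ 0.1  0.  -0. ] t 10.38 w 0.376 gf 25.0 F [ 0.6 -0.1  6.2]
```

```bash
python3 -m creep '3 0 0 -1 0 0 0; 3 0 0 -2 0 0 0; 3 0 0 -3 0 0 0; 3 0 0 -4 0 0 0; 3 0 0 -4 0 0 0'; python3 go.py .621 -.0195 .1032
```

```text
clock: 11.0
position: [0.4679, -0.1042, 0.1036]
ee_rot: [2.144, 2.294, 0.002]
force: [0.8, -0.2, -1.4]
width: 0.378
gripper_force: 25.0
shift [ 7.42 15.85  0.07] turn [ 0.1  0.  -0. ] t 11.0 w 0.378 gf 25.0 F [ 0.8 -0.2 -1.4]
```

```bash
python3 -m creep '3 1.5 3 0 0 0 0; 3 3 6.5 0 0 0 0; 3 5 10.5 0 0 0 0; 3 6.7 14.3 0 0 0 0; 3 7.4 15.8 0 0 0 0' && python3 -m creep '3 0 0 0 0 0 0; 3 0 0 0 0 0 0; 3 0 0 0 0 0 0'; python3 go.py .621 -.0195 .0742
```

```text
clock: 11.62
position: [0.6215, -0.0178, 0.102]
ee_rot: [-2.142, -2.298, -0.0]
force: [0.3, -0.1, -1.3]
width: 0.378
gripper_force: 25.0
clock: 12.0
position: [0.6189, -0.0208, 0.1029]
ee_rot: [-2.147, -2.293, 0.001]
force: [-0.0, -0.0, -0.5]
width: 0.377
gripper_force: 25.0
shift [0.12 0.22 2.87] turn [-0.   0.  -0.1] t 12.0 w 0.377 gf 25.0 F [-0.  -0.  -0.5]
```

```bash
python3 -m creep '3 0.1 0.1 0.8 0 0 0; 3 0.1 0.1 1.6 0 0 0; 3 0.1 0.1 2.3 0 0 0; 3 0.1 0.1 2.7 0 0 0; 3 0.1 0.1 2.7 0 0 0' && python3 -m creep '3 0 0 0.05 0 0 0; 3 0 0 0.1 0 0 0; 3 0 0 0.15 0 0 0; 3 0 0 0.2 0 0 0; 3 0 0 0.2 0 0 0' ; python3 go.py .621 -.0195 .0742
```

```text
clock: 12.62
position: [0.6207, -0.0187, 0.0753]
ee_rot: [-2.145, -2.295, 0.001]
force: [-0.3, 0.3, -0.8]
width: 0.377
gripper_force: 25.0
clock: 13.25
position: [0.6213, -0.0188, 0.0743]
ee_rot: [2.145, 2.295, 0.001]
force: [0.1, 0.3, 5.4]
width: 0.377
gripper_force: 25.0
shift [-0.07 -0.03  0.01] turn [ 0.1 -0.  -0. ] t 13.25 w 0.377 gf 25.0 F [0.1 0.3 5.4]
```

Cap85 is in contact at the expected height. Releasing it, rising, and heading to cap65.

```bash
python3 -m creep '3 0 0 0 0 0 0; 4 0 0 0 0 0 0; 5 0 0 0 0 0 0; 7 0 0 0 0 0 0; 8 0 0 0 0 0 0' && python3 -m creep '8 0 0 0 0 0 0; 8 0 0 -1 0 0 0; 8 0 0 -4 0 0 0; 8 0 0 -7 0 0 0; 8 0 0 -9 0 0 0';python3 go.py .4553 -.2634 .16
```

```text
clock: 13.88
position: [0.6208, -0.0187, 0.0736]
ee_rot: [-2.145, -2.295, 0.0]
force: [-0.5, 0.4, 1.0]
width: 0.715
gripper_force: 0.0
clock: 14.5
position: [0.6215, -0.0189, 0.166]
ee_rot: [2.145, 2.294, 0.002]
force: [-0.5, -0.4, -0.3]
width: 0.869
gripper_force: 0.0
shift [-23.28 -18.23   0.56] turn [ 0.1  0.  -0. ] t 14.5 w 0.869 gf 0.0 F [-0.5 -0.4 -0.3]
```

```bash
python3 -m creep '8 -4 -3.1 0 0 0 0; 8 -8 -6.3 0 0 0 0; 8 -12 -9.4 0 0 0 0; 8 -16 -12.5 0 0 0 0; 8 -20 -15.7 0 0 0 0'; python3 -m creep '8 -3.2 -2.5 0.5 0 0 0; 8 -3.2 -2.5 0.5 0 0 0; 8 -3.2 -2.5 0.5 0 0 0';python3 go.py .4553 -.2634 .045
```

```text
clock: 15.12
position: [0.477, -0.2302, 0.1646]
ee_rot: [2.144, 2.294, 0.001]
force: [1.3, -0.1, -0.1]
width: 0.871
gripper_force: 0.0
clock: 15.5
position: [0.4555, -0.262, 0.1592]
ee_rot: [2.145, 2.295, 0.001]
force: [0.6, -0.1, -0.3]
width: 0.872
gripper_force: 0.0
shift [-0.14 -0.04 11.42] turn [ 0.1 -0.  -0. ] t 15.5 w 0.872 gf 0.0 F [ 0.6 -0.1 -0.3]
```

```bash
python3 -m creep '8 -0.1 0 3 0 0 0; 8 -0.1 0 6 0 0 0; 8 -0.1 0 9 0 0 0; 8 -0.1 0 10.8 0 0 0; 7 -0.1 0 11.4 0 0 0' && python3 -m creep '6 0 0 0 0 0 0; 5 0 0 0 0 0 0; 4 0 0 0 0 0 0; 3 0 0 0 0 0 0; 3 0 0 0 0 0 0' 25;  python3 -m creep '3 0 0 0 0 0 0; 3 0 0 0 0 0 0; 3 0 0 0 0 0 0'; python3 go.py .4553 -.2634 .045;  python3 -m creep '3 0 0 -1 0 0 0; 3 0 0 -2 0 0 0; 3 0 0 -3 0 0 0; 3 0 0 -4 0 0 0; 3 0 0 -4 0 0 0'; python3 go.py .6256 -.0894 .085
```

```text
clock: 16.12
position: [0.4556, -0.2618, 0.0438]
ee_rot: [-2.141, -2.296, 0.0]
force: [-0.6, 0.2, -0.2]
width: 0.807
gripper_force: 0.0
clock: 16.75
position: [0.4554, -0.2636, 0.0451]
ee_rot: [2.145, 2.295, 0.001]
force: [1.1, 0.4, 3.4]
width: 0.38
gripper_force: 25.0
clock: 17.12
position: [0.4555, -0.2637, 0.045]
ee_rot: [2.145, 2.294, 0.001]
force: [0.6, 0.7, 6.5]
width: 0.384
gripper_force: 25.0
shift [ 0.03 -0.02  0.  ] turn [ 0.  0. -0.] t 17.12 w 0.384 gf 25.0 F [0.6 0.7 6.5]
clock: 17.75
position: [0.4556, -0.2637, 0.0857]
ee_rot: [2.144, 2.294, 0.001]
force: [0.4, 0.6, -0.8]
width: 0.378
gripper_force: 25.0
shift [16.24 18.14  0.08] turn [ 0.1  0.  -0. ] t 17.75 w 0.378 gf 25.0 F [ 0.4  0.6 -0.8]
```

```bash
python3 -m creep '3 2.5 3 0 0 0 0; 3 6 7 0 0 0 0; 3 10 11.2 0 0 0 0; 3 13.8 15.4 0 0 0 0; 3 16.2 18.1 0 0 0 0' && python3 -m creep '3 0 0 0 0 0 0; 3 0 0 0 0 0 0; 3 0 0 0 0 0 0'; python3 go.py .6256 -.0894 .056
```

```text
clock: 18.38
position: [0.6263, -0.0862, 0.0841]
ee_rot: [-2.141, -2.298, -0.001]
force: [-0.4, -1.4, -0.4]
width: 0.376
gripper_force: 25.0
clock: 18.75
position: [0.6237, -0.0912, 0.0847]
ee_rot: [-2.148, -2.293, 0.001]
force: [0.1, 0.1, -0.9]
width: 0.376
gripper_force: 25.0
shift [0.17 0.2  2.87] turn [-0.   0.  -0.1] t 18.75 w 0.376 gf 25.0 F [ 0.1  0.1 -0.9]
```

```bash
python3 -m creep '3 0.1 0.1 0.8 0 0 0; 3 0.1 0.1 1.6 0 0 0; 3 0.1 0.1 2.3 0 0 0; 3 0.1 0.1 2.7 0 0 0; 3 0.1 0.1 2.7 0 0 0' && python3 -m creep '3 0 0 0.05 0 0 0; 3 0 0 0.1 0 0 0; 3 0 0 0.15 0 0 0; 3 0 0 0.2 0 0 0; 3 0 0 0.2 0 0 0' ; python3 go.py .6256 -.0894 .056
```

```text
clock: 19.38
position: [0.6254, -0.0885, 0.0573]
ee_rot: [-2.145, -2.295, 0.001]
force: [-0.6, -0.4, -1.5]
width: 0.376
gripper_force: 25.0
clock: 20.0
position: [0.6259, -0.0887, 0.0561]
ee_rot: [2.145, 2.295, 0.001]
force: [-0.9, -0.3, 3.8]
width: 0.379
gripper_force: 25.0
shift [-0.07 -0.03  0.01] turn [ 0.  0. -0.] t 20.0 w 0.379 gf 25.0 F [-0.9 -0.3  3.8]
```

```bash
python3 -m creep '3 0 0 0 0 0 0; 4 0 0 0 0 0 0; 5 0 0 0 0 0 0; 7 0 0 0 0 0 0; 8 0 0 0 0 0 0' && python3 -m creep '8 0 0 0 0 0 0; 8 0 0 -1 0 0 0; 8 0 0 -5 0 0 0; 8 0 0 -9 0 0 0; 8 0 0 -13 0 0 0'; python3 -m creep '8 0 -4 0 0 0 0; 8 0 -9 0 0 0 0; 8 2 -14 0 0 0 0; 8 6 -17 0 0 0 0; 8 11 -19 0 0 0 0';python3 go.py .4342 .2885 .14
```

```text
clock: 20.62
position: [0.6255, -0.0885, 0.0556]
ee_rot: [-2.145, -2.295, 0.0]
force: [-0.3, -0.4, -0.8]
width: 0.712
gripper_force: 0.0
clock: 21.25
position: [0.6256, -0.0887, 0.1878]
ee_rot: [2.145, 2.295, 0.001]
force: [0.8, 0.5, -0.6]
width: 0.873
gripper_force: 0.0
clock: 21.88
position: [0.4273, 0.0084, 0.1865]
ee_rot: [2.148, 2.292, 0.002]
force: [0.7, 1.0, 1.0]
width: 0.874
gripper_force: 0.0
shift [27.9   2.49  4.68] turn [ 0.1 -0.1 -0.2] t 21.88 w 0.874 gf 0.0 F [0.7 1.  1. ]
```

```bash
python3 -m creep '8 5 0.5 0 0 0 0; 8 10.5 1 0 0 0 0; 8 16 1.5 1 0 0 0; 8 21.5 2 2 0 0 0; 8 26.5 2.5 4 0 0 0'; python3 -m creep '8 1.4 0 0.6 0 0 0; 8 1.4 0 0.6 0 0 0; 8 1.4 0 0.6 0 0 0';python3 go.py .4342 .2885 .033; python3 - <<'E'
from h import *
s=grab("scene"); cv2.imwrite("pics/s4.png",cv2.resize(s[100:325,160:460],None,fx=2.5,fy=2.5))
E
```

```text
clock: 22.5
position: [0.4363, 0.277, 0.1467]
ee_rot: [2.145, 2.295, 0.005]
force: [0.4, -0.0, 0.6]
width: 0.87
gripper_force: 0.0
clock: 22.88
position: [0.4354, 0.2867, 0.1405]
ee_rot: [2.147, 2.292, 0.001]
force: [0.0, -0.7, -0.3]
width: 0.87
gripper_force: 0.0
shift [ 0.19 -0.12 10.75] turn [ 0.   0.  -0.1] t 22.88 w 0.87 gf 0.0 F [ 0.  -0.7 -0.3]
```

View pics/s4.png

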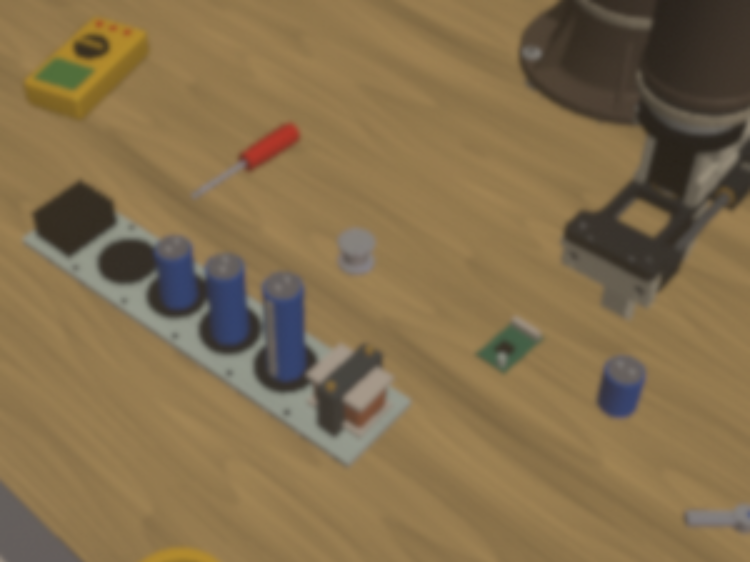

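Three caps stand upright in descending order at crop px (285,330), (227,300), (177,275). The gripper is above cap45 at (622,385).

```bash
python3 -m creep '8 0.1 -0.1 3 0 0 0; 8 0.1 -0.1 6 0 0 0; 8 0.1 -0.1 8.5 0 0 0; 8 0.1 -0.1 10.2 0 0 0; 7 0.1 -0.1 10.7 0 0 0' && python3 -m creep '6 0 0 0 0 0 0; 5 0 0 0 0 0 0; 4 0 0 0 0 0 0; 3 0 0 0 0 0 0; 3 0 0 0 0 0 0' 25;  python3 -m creep '3 0 0 0 0 0 0; 3 0 0 0 0 0 0; 3 0 0 0 0 0 0'; python3 go.py .4342 .2885 .033;  python3 -m creep '3 0 0 -1 0 0 0; 3 0 0 -3 0 0 0; 3 0 0 -5 0 0 0; 3 0 0 -7 0 0 0; 3 0 0 -7 0 0 0'; python3 go.py .445 -.159 .103
```

```text
clock: 23.55
position: [0.4339, 0.288, 0.0326]
ee_rot: [2.147, 2.293, -0.001]
force: [-0.7, -0.2, 0.8]
width: 0.805
gripper_force: 0.0
clock: 24.18
position: [0.4346, 0.2898, 0.0334]
ee_rot: [2.145, 2.295, 0.003]
force: [1.5, -0.9, 10.8]
width: 0.333
gripper_force: 4.9
clock: 24.55
position: [0.4345, 0.2898, 0.0336]
ee_rot: [2.145, 2.295, 0.003]
force: [0.3, -1.1, 8.6]
width: 0.329
gripper_force: 4.6
shift [-0.13 -0.04  0.06] turn [ 0.1 -0.1 -0. ] t 24.55 w 0.329 gf 4.6 F [ 0.3 -1.1  8.6]
clock: 25.18
position: [0.4344, 0.29, 0.1042]
ee_rot: [2.145, 2.295, 0.004]
force: [-0.3, 0.7, -1.0]
width: 0.326
gripper_force: 0.0
shift [-4.487e+01 -1.980e+00  3.000e-02] turn [ 0.1 -0.1 -0. ] t 25.18 w 0.326 gf 0.0 F [-0.3  0.7 -1. ]
```

The fingers closed to the commanded 30 mm with almost no grip force, so this grasp is wrong. Looking.

```bash
python3 - <<'E'
from h import *
s=grab("scene");t=grab("top"); cv2.imwrite("pics/s5.png",np.hstack([cv2.resize(s[180:300,340:460],(400,400)),cv2.resize(t[220:340,100:220],(400,400))]))
E
```

```text
(no output)
```

View pics/s5.png

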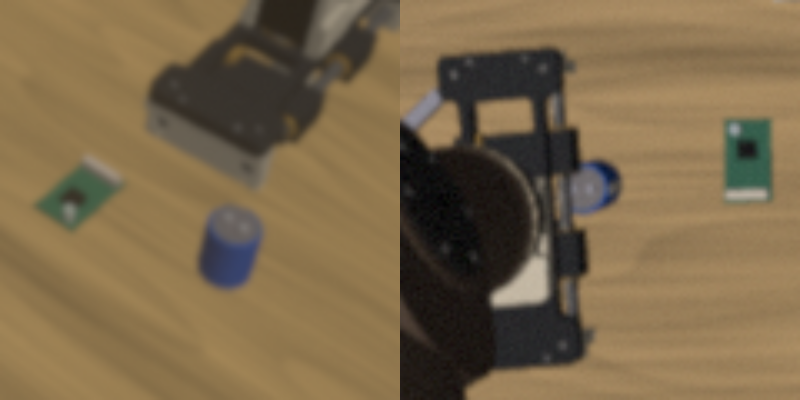

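The cap was squeezed out sideways toward -y and is still upright (top px about (157,275)). My lateral estimate at this edge of the view was off, perhaps from lens distortion. I'll back away and re-measure.

```bash
python3 -m creep '8 2 0 -2 0 0 0; 8 6 0 -4 0 0 0; 8 11 0 -6 0 0 0; 8 16 0 -8 0 0 0; 8 20 0 -8 0 0 0'; python3 - <<'E'
from h import *
t=grab("top");s=grab("scene");cv2.imwrite("pics/t6.png",t);cv2.imwrite("pics/sc6.png",s)
for a,b in(((157,275),(407,250)),((156,275),(405,248))):
    A,x=blob(t,a,grey,14);B,y=blob(s,b,grey,12)
    P,e=tri(A,B);print(A,x,B,y,P.round(4),e,plane("top",A,.045),plane("scene",B,.045))
k=lambda a,c,r=25:cv2.resize(a[c[1]-r:c[1]+r,c[0]-r:c[0]+r],(350,350),interpolation=cv2.INTER_NEAREST)
cv2.imwrite("pics/s6.png",np.hstack([k(t,(157,275)),k(s,(407,250))]))
E
```

```text
clock: 25.9
position: [0.4198, 0.4915, 0.1832]
ee_rot: [-2.143, -2.296, -0.002]
force: [1.0, -0.1, -0.2]
width: 0.821
gripper_force: 0.0
[153.37641017 276.61684163] [14.12970734 14.48733775] [410.09609985 247.48836517] [11.5003624  18.23314667] [0.4323 0.2884 0.044 ] 0.0011264370218919066 [0.43196815 0.28860059 0.045     ] [0.43348965 0.28833017 0.045     ]
[153.37641017 276.61684163] [14.12970734 14.48733775] [409.56097921 247.23625437] [11.47928365 16.98636246] [0.4326 0.2878 0.0448] 0.0021940444831558053 [0.43196815 0.28860059 0.045     ] [0.43369385 0.2870928  0.045     ]
```

View pics/s6.png

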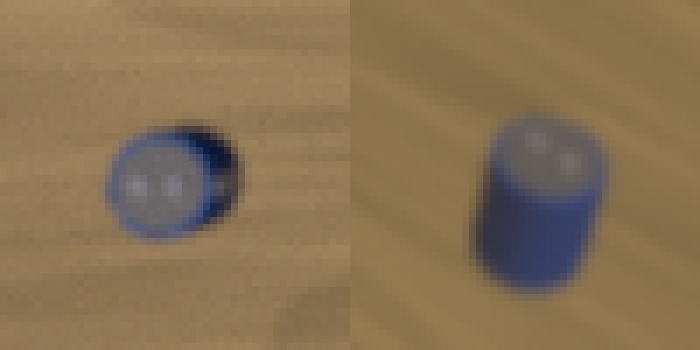

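The cap hardly moved: still at y≈0.288, x 0.432. I'll check whether the hand was really where I believed by projecting the fingertip into the earlier picture (s4: tip at full px about (410,227)).

```bash
python3 - <<'E'
from h import *
def proj(n,P):
    c=CI[n];f=210/np.tan(np.radians(c["fov_y"])/2);p=np.linalg.inv(c["extrinsics"])@[*P,1];return f*p[0]/p[2]+c["cx"],f*p[1]/p[2]+c["cy"]
for dx in(.04,.055): 
  for dy in(-.0095,0,.0095): print(dx,dy,proj("scene",(.4354+dx,.2867+dy,.1185)))
for y in (.27,.2885,.309): print(y,proj("scene",(.434,y,0)),proj("scene",(.434,y,.045)))
from cell import telemetry; s=telemetry.observe(); print(s["joints"].round(2))
E
python3 - <<'E'
import cv2
s=cv2.imread("pics/sc6.png");print(s.shape)
cv2.imwrite("pics/s7.png",cv2.resize(s[110:310,350:560],None,fx=3,fy=3)[:600])
E
```

```text
0.04 -0.0095 (np.float64(399.9582194571622), np.float64(232.79168654989422))
0.04 0 (np.float64(403.8808999660701), np.float64(235.23115655799035))
0.04 0.0095 (np.float64(407.8422995402616), np.float64(237.69470550860706))
0.055 -0.0095 (np.float64(395.62598716103736), np.float64(236.8158974393945))
0.055 0 (np.float64(399.55718509244264), np.float64(239.29391053978077))
0.055 0.0095 (np.float64(403.5274839559829), np.float64(241.7965707385219))
0.27 (np.float64(399.63504698327415), np.float64(256.07749943771023)) (np.float64(402.88904036327625), np.float64(243.14537931236782))
0.2885 (np.float64(406.5324681036988), np.float64(260.56982417673754)) (np.float64(410.0277781951712), np.float64(247.66084532806207))
0.309 (np.float64(414.3160939794601), np.float64(265.63933848803174)) (np.float64(418.08824851562986), np.float64(252.75933481732818))
[-1.19  0.51  0.37  1.58 -0.2   1.09 -0.7 ]
(420, 560, 3)
```

View pics/s7.png

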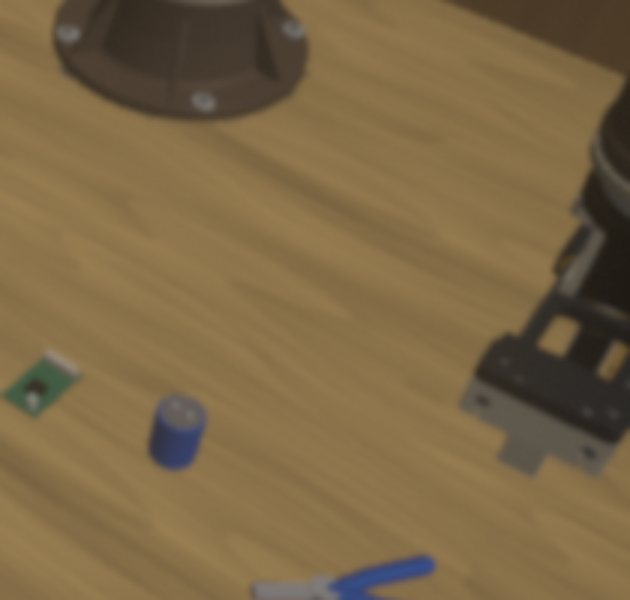

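```bash
python3 - <<'E'
from h import *
from cell import telemetry
def proj(n,P):
    c=CI[n];f=210/np.tan(np.radians(c["fov_y"])/2);p=np.linalg.inv(c["extrinsics"])@[*P,1];return np.array([f*p[0]/p[2]+c["cx"],f*p[1]/p[2]+c["cy"]]).round(1)
s=telemetry.observe();P=s["position"];print(P,s["width"])
for d in(.038,.057): print(proj("scene",P+[d,0.068*d,-.022]))
# check with held caps: cap105 over cup1 (s2): TCP .6141 .0519 .1326, base z .0493
print(proj("scene",(.6141,.05,.0493)),proj("scene",(.6141,.05,.1543)))
t=cv2.imread("pics/top0.png")
# raw corner test: chassis plate corners & robot base position in top
print(proj("top",(0,0,0)),proj("scene",(0,0,0)))
E
```

```text
[0.41729752 0.49397505 0.18106146] 0.8654721426860252
[514.1 275.9]
[509.8 282.7]
[273.8 234.2] [272.3 200.6]
[280.3 455.8] [408.9 124.7]
```

Predicted fingertip is about 10 px lower in the image than the one I see, which suggests the fingers end higher than I assumed. The picture of cap105 in the hand should show this.

```bash
python3 -c "
import cv2
s=cv2.imread('pics/s2.png');cv2.imwrite('pics/s8.png',cv2.resize(s[140:260,210:330],(600,600),interpolation=cv2.INTER_CUBIC))"
```

```text
(no output)
```

View pics/s8.png

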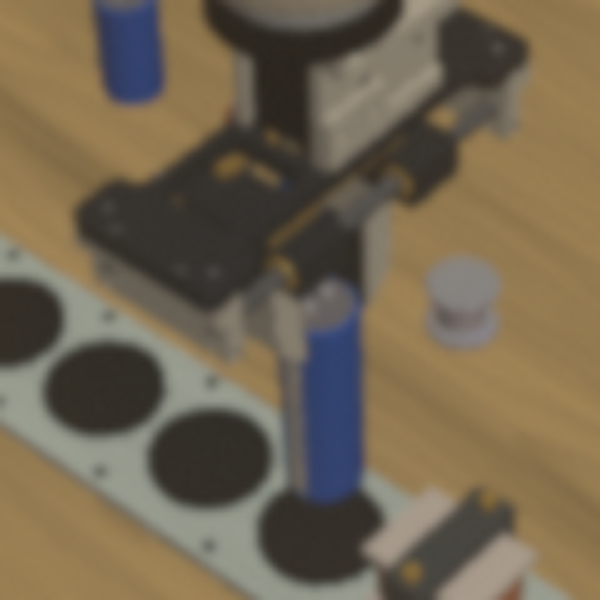

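The finger reaches only about 20 mm below the can's top instead of the expected 44 mm, so the tips really end some 25–30 mm higher than I assumed. At cap45 they closed over its top edge. I'll go back over it and look with the hand low.

```bash
python3 go.py .432 .2885 .12; python3 -m creep '8 -4 0.1 0 0 0 0; 8 -8 0.1 0 0 0 0; 8 -12 0.1 0 0 0 0; 8 -16 0.1 0 0 0 0; 8 -20.4 0.1 0 0 0 0'; python3 -m creep '8 0 0 3 0 0 0; 8 0 0 6 0 0 0; 8 0 0 6 0 0 0'; python3 go.py .432 .2885 .035
```

```text
shift [-20.61  -0.04   6.08] turn [-0.1 -0.1  0.3] t 26.0 w 0.865 gf 0.0 F [-0.4  0.2 -0.2]
clock: 26.62
position: [0.4343, 0.2834, 0.1817]
ee_rot: [-2.145, -2.295, 0.003]
force: [0.1, 0.2, 0.1]
width: 0.871
gripper_force: 0.0
clock: 27.0
position: [0.4331, 0.2836, 0.1204]
ee_rot: [-2.146, -2.294, 0.009]
force: [-0.1, -0.2, -0.2]
width: 0.869
gripper_force: 0.0
shift [ 0.53 -0.04  8.54] turn [-0.3  0.2 -0.1] t 27.0 w 0.869 gf 0.0 F [-0.1 -0.2 -0.2]
```

```bash
python3 -m creep '8 0.5 0 2.5 0 0 0; 8 0.5 0 5 0 0 0; 8 0.5 0 7 0 0 0; 8 0.5 0 8.5 0 0 0; 8 0.5 0 8.5 0 0 0';python3 go.py .432 .2885 .02; python3 - <<'E'
from h import *
s=grab("scene");t=grab("top")
cv2.imwrite("pics/s9.png",np.hstack([cv2.resize(s[190:290,350:450],(400,400),interpolation=cv2.INTER_CUBIC),cv2.resize(t[225:325,105:205],(400,400),interpolation=cv2.INTER_CUBIC)]))
E
```

```text
clock: 27.62
position: [0.4343, 0.2901, 0.0374]
ee_rot: [-2.145, -2.295, 0.002]
force: [0.2, 0.4, 0.4]
width: 0.874
gripper_force: 0.0
shift [-0.15 -0.24  1.74] turn [-0.1  0.  -0. ] t 27.62 w 0.874 gf 0.0 F [0.2 0.4 0.4]
```

View pics/s9.png

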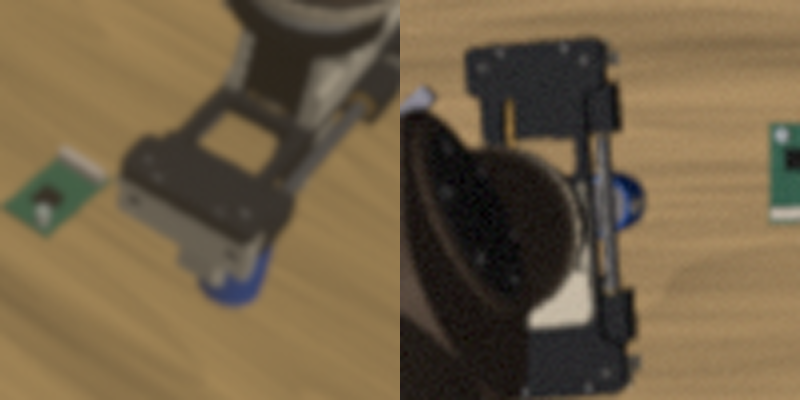

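```bash
python3 - <<'E'
from h import *
for p in((395,257),(400,259.7),(405.5,262.5)):
    o,d=ray("scene",p)
    for x in(.474,.478,.495): print(p,x,(o+d*(x-o[0])/d[0]).round(4))
E
```

```text
(395, 257) 0.474 [0.474  0.2784 0.04  ]
(395, 257) 0.478 [0.478  0.2803 0.0452]
(395, 257) 0.495 [0.495  0.2883 0.0674]
(400, 259.7) 0.474 [0.474  0.2909 0.0417]
(400, 259.7) 0.478 [0.478  0.2927 0.0469]
(400, 259.7) 0.495 [0.495  0.3004 0.0691]
(405.5, 262.5) 0.474 [0.474  0.3044 0.044 ]
(405.5, 262.5) 0.478 [0.478  0.3061 0.0492]
(405.5, 262.5) 0.495 [0.495  0.3134 0.0713]
```

The visible fingertip edge, at full px (395,257)–(405,262), triangulates to z≈0.043 while the reported TCP is 0.037. The real tips therefore sit about 28 mm higher than the stated reach gives. I'll descend 23 mm more, watching force.

```bash
python3 -m creep '8 -0.1 0 0.5 0 0 0; 8 -0.1 -0.1 1 0 0 0; 8 -0.1 -0.1 1.4 0 0 0; 8 -0.1 -0.1 1.4 0 0 0'; python3 -m creep '8 0 0 0.2 0 0 0; 8 0 0 0.4 0 0 0; 8 0 0 0.6 0 0 0;8 0 0 0.8 0 0 0; 8 0 0 0.8 0 0 0'; python3 go.py .432 .2885 .015
```

```text
clock: 28.22
position: [0.4335, 0.2892, 0.0234]
ee_rot: [-2.145, -2.295, 0.001]
force: [-0.1, -0.4, 0.7]
width: 0.87
gripper_force: 0.0
clock: 28.85
position: [0.4336, 0.2893, 0.0156]
ee_rot: [-2.145, -2.295, 0.0]
force: [-0.2, -0.6, -0.2]
width: 0.873
gripper_force: 0.0
shift [-0.07 -0.17  0.06] turn [-0.  0. -0.] t 28.85 w 0.873 gf 0.0 F [-0.2 -0.6 -0.2]
```

No contact, although the stated reach would put the tips below the table, so the finding holds. Gripping.

```bash
python3 -m creep '6 0 -0.1 0 0 0 0; 5 0 -0.1 0 0 0 0; 4 0 -0.1 0 0 0 0; 3 0 -0.1 0 0 0 0; 3 0 -0.1 0 0 0 0' 25;  python3 -m creep '3 0 0 0 0 0 0; 3 0 0 0 0 0 0; 3 0 0 0 0 0 0';  python3 go.py .432 .2885 .0156
```

```text
clock: 29.48
position: [0.4328, 0.2894, 0.0158]
ee_rot: [2.145, 2.295, 0.0]
force: [0.3, 0.1, 0.2]
width: 0.381
gripper_force: 25.1
clock: 29.85
position: [0.4328, 0.2894, 0.0158]
ee_rot: [2.145, 2.295, 0.0]
force: [0.6, 0.4, 1.0]
width: 0.382
gripper_force: 25.0
shift [-0.08 -0.09  0.02] turn [ 0. -0. -0.] t 29.85 w 0.382 gf 25.0 F [0.6 0.4 1. ]
```

Gripped: width 0.38, 25 N. Lifting and carrying it in front of the row.

```bash
python3 -m creep '3 0 0 -1 0 0 0; 3 0 0 -2.5 0 0 0; 3 0 0 -4 0 0 0; 3 0 0 -5 0 0 0; 3 0 0 -5 0 0 0'; python3 -m creep '3 -4 0 0 0 0 0; 3 -9 0 0 0 0 0; 3 -14 0 0 0 0 0; 3 -19 0 0 0 0 0; 3 -24 0 0 0 0 0'; python3 -m creep '3 -5 0 0 0 0 0; 3 -10 0 0 0 0 0; 3 -14 0 0 0 0 0; 3 -18 0 0 0 0 0; 3 -20 0 0 0 0 0'; python3 go.py .6303 -.1582 .0658
```

```text
clock: 30.48
position: [0.4332, 0.2898, 0.0668]
ee_rot: [2.145, 2.295, 0.003]
force: [-0.2, 0.6, -0.3]
width: 0.381
gripper_force: 25.0
clock: 31.1
position: [0.4487, 0.0483, 0.0655]
ee_rot: [-2.145, -2.295, 0.0]
force: [0.5, -0.5, -0.5]
width: 0.383
gripper_force: 25.0
clock: 31.72
position: [0.4619, -0.1522, 0.0655]
ee_rot: [2.148, 2.292, -0.001]
force: [1.7, 1.3, -0.7]
width: 0.383
gripper_force: 25.0
shift [-1.69 16.76 -0.04] turn [-0.   0.  -0.2] t 31.73 w 0.383 gf 25.0 F [ 1.7  1.3 -0.7]
```

```bash
python3 -m creep '3 -1.5 2 0 0 0 0; 3 -1.7 6 0 0 0 0; 3 -1.7 11 0 0 0 0; 3 -1.7 15 0 0 0 0; 3 -1.7 16.8 0 0 0 0' && python3 -m creep '3 0 0 0 0 0 0; 3 0 0 0 0 0 0; 3 0 0 0 0 0 0'; python3 go.py .6303 -.1582 .0268
```

```text
clock: 32.35
position: [0.633, -0.1544, 0.0649]
ee_rot: [-2.143, -2.297, -0.0]
force: [-0.8, -0.3, -1.3]
width: 0.382
gripper_force: 25.0
clock: 32.72
position: [0.63, -0.1556, 0.0657]
ee_rot: [-2.146, -2.294, 0.001]
force: [-0.3, -0.9, 0.1]
width: 0.385
gripper_force: 25.0
shift [-0.26  0.01  3.89] turn [-0.  -0.  -0.1] t 32.73 w 0.385 gf 25.0 F [-0.3 -0.9  0.1]
```

```bash
python3 -m creep '3 -0.2 0 1 0 0 0; 3 -0.3 0 2 0 0 0; 3 -0.3 0 3 0 0 0; 3 -0.3 0 3.6 0 0 0; 3 -0.3 0 3.7 0 0 0' && python3 -m creep '3 0 0 0.05 0 0 0; 3 0 0 0.1 0 0 0; 3 0 0 0.15 0 0 0; 3 0 0 0.2 0 0 0; 3 0 0 0.2 0 0 0' ; python3 go.py .6303 -.1582 .0268
```

```text
clock: 33.35
position: [0.631, -0.1582, 0.028]
ee_rot: [-2.145, -2.295, 0.001]
force: [-0.8, -0.1, -0.7]
width: 0.383
gripper_force: 25.0
clock: 33.98
position: [0.6314, -0.1583, 0.0269]
ee_rot: [2.145, 2.295, 0.0]
force: [0.3, 1.0, 0.3]
width: 0.387
gripper_force: 25.0
shift [ 0.02 -0.11  0.01] turn [ 0. -0. -0.] t 33.98 w 0.387 gf 25.0 F [0.3 1.  0.3]
```

```bash
python3 -m creep '3 0 0 0.05 0 0 0; 3 0 0 0.1 0 0 0; 3 0 0 0.1 0 0 0' && python3 -m creep '3 0 0 0 0 0 0; 4 0 0 0 0 0 0; 5 0 0 0 0 0 0; 7 0 0 0 0 0 0; 8 0 0 0 0 0 0' && python3 -m creep '8 0 0 0 0 0 0; 8 0 0 -1 0 0 0; 8 0 0 -4 0 0 0; 8 0 0 -8 0 0 0; 8 0 0 -12 0 0 0'; python3 -m creep '8 0 -3 -1 0 0 0; 8 0 -7 -2 0 0 0; 8 0 -12 -2 0 0 0; 8 0 -17 -2 0 0 0; 8 0 -20 -2 0 0 0'; python3 -m creep '8 -4 0 0 0 0 0; 8 -8 0 0 0 0 0; 8 -12 0 0 0 0 0; 8 -12 0 0 0 0 0'
python3 - <<'E'
from h import *
s=grab("scene");t=grab("top");cv2.imwrite("pics/sF.png",s);cv2.imwrite("pics/tF.png",t)
cv2.imwrite("pics/s10.png",np.vstack([cv2.resize(s[155:280,160:335],(700,500))[80:420], cv2.resize(t[165:225,200:400],(700,210))]))
E
```

```text
clock: 34.35
position: [0.6315, -0.1583, 0.0268]
ee_rot: [2.145, 2.295, 0.001]
force: [-3.4, 1.8, 10.4]
width: 0.382
gripper_force: 25.0
clock: 34.98
position: [0.6313, -0.1583, 0.0256]
ee_rot: [-2.145, -2.295, 0.0]
force: [-0.1, -0.6, -0.3]
width: 0.714
gripper_force: 0.0
clock: 35.6
position: [0.6313, -0.1584, 0.1477]
ee_rot: [2.145, 2.295, 0.0]
force: [1.0, 0.0, -0.8]
width: 0.868
gripper_force: 0.0
clock: 36.22
position: [0.4294, -0.1721, 0.1663]
ee_rot: [-2.146, -2.294, -0.001]
force: [0.2, 0.1, -0.6]
width: 0.873
gripper_force: 0.0
clock: 36.72
position: [0.4394, -0.2951, 0.1666]
ee_rot: [2.149, 2.288, -0.002]
force: [0.5, 0.4, -0.5]
width: 0.867
gripper_force: 0.0
```

View pics/s10.png

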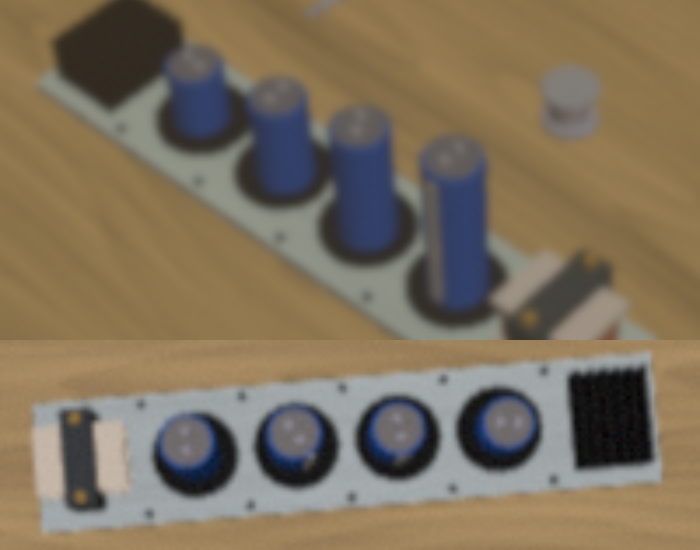

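All four stand upright in order, tallest by the transformer and shortest by the heat sink. A numeric check of the tops comes before handing in.

```bash
python3 - <<'E'
from h import *
s=cv2.imread("pics/sF.png");t=cv2.imread("pics/tF.png")
S=((273,195),(250,186),(229,175),(208.5,166))   # scene tops from the crop (px/4)
cup=((.6162,.0502),(.621,-.0195),(.6256,-.0894),(.6303,-.1592))
for x,y,q,c,h in zip((186,295,397,508),(100,88,86,82),S,cup,(105,85,65,45)):
    a=(200+x/3.5,165+y/3.5);A,_=blob(t,a,grey,10);P,e=tri(A,q)
    p=plane("top",A,h/1e3+.011)
    print(h,A.round(1),"z",P[2].round(3),"off cup mm",((p[:2]-c)*1e3).round(1))
E
```

```text
105 [252.8 193.4] z 0.167 off cup mm [-0.2  0. ]
85 [283.7 190.9] z 0.154 off cup mm [1.3 1.3]
65 [313.5 189.6] z 0.148 off cup mm [0.5 3. ]
45 [344.9 188.1] z 0.135 off cup mm [ 0.2 -1.6]
```

```bash
python3 - <<'E'
from h import *
for a,(x,y),h in zip(((252.8,193.4),(283.7,190.9),(313.5,189.6),(344.9,188.1)),((453,157),(360,125),(277,96),(194,63)),(105,85,65,45)):
    print(h+11,tri(a,(160+x/4,155+(y+80)/4))[0].round(3))
E
python3 -c "
from cell import job
print(job.sign_off())"
```

```text
116 [0.615 0.051 0.115]
96 [ 0.622 -0.017  0.096]
76 [ 0.626 -0.086  0.075]
56 [ 0.63  -0.16   0.056]
the job is handed in; nothing more can be done
None
```

All four capacitors stand released in their cups in order, tallest by the transformer and shortest by the heat sink; tops measure within 1 mm of the expected height and centres within about 3 mm of their cups', and the job was handed in at about 37 s after one missed grasp on the shortest can.

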